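Turn the stationery carousel to bring the date stamp to the front

ROBOT

A 6-joint arm with a two-finger parallel gripper is mounted at the origin on a cart in front of the work surface, level with it; the furniture and walls round the work are solid. World frame = base frame: x ahead of the robot, y to its left, z up, the work surface at z = 0. Lengths are in mm, angles in rad, forces in N, time in s.
With the tool pointing down it reaches from about 350 to 775 mm from the base axis. Payload 7.3 kg.
Tool frame: the origin (TCP) lies between the finger pads; the fingertips stand tcp_to_tips ahead of it and the grasp point (between the pads) lies 5 mm behind it (tcp_to_tips is the distance from the TCP to the fingertips, in mm); z points along the fingers, x is the direction in which the jaws open and shut, and the axes are right-handed (so a half turn about z gives the same grasp; the last joint's range is limited). The gripper opens to 92 mm and grips with 3 to 60 N. Pads are 19 mm wide; open, the fingers measure 130 mm over their backs; the gripper's body (75 mm by 190 mm) begins 47 mm behind the grasp point.
Start: joints at [1.049, 0.342, 1.524, -0, 1.275, -0.146], TCP at [192.67, 488.387, 240.741] pointing down, gripper open.
Joint ranges: [-2.53, 2.53], [-0.77, 2.02], [0.04, 2.7], [-1, 4.14], [0.28, 2.66], [-3.11, 3.11]. Speed limits (rad/s): [2.57, 2.57, 3.14, 3.14, 3.14, 3.14].

INTERFACE

Orientations are given as [roll, pitch, yaw] about the fixed x, y, z axes, in that order (R = Rz(yaw) Ry(pitch) Rx(roll)).
In Python, from plant import * gives the robot as it stands.
- The arm moves only by the tool drive_tool, never from a script. Its argument "deltas" is a list of rows, each an object of numbers: "hand": the gripper's target within -1 to 1 (shut at 1, half-way at 0, fully open at -1); "tx", "ty", "tz": the shift along the tool's x, y, z each as a share of 4 cm, from -1 to 1; "wx", "wy", "wz": the turn, a rotation vector about the tool's x, y, z each as a share of 5 degrees, from -1 to 1. In form: [{"hand": .., "tx": .., "ty": .., "tz": .., "wx": .., "wy": .., "wz": ..}, ...]. A call has 1 to 20 rows; each row shifts and turns the commanded pose from where the row before left it, along the tool's axes as they then stand; what a row does not reach is not made up. A row lasts 1/12 s, in which the tool goes at most 41.7 mm and 7.16 degrees, less where a joint would pass 70% of its speed; a pose out of reach is approached as far as the arm can. A call with a number of a shift or a turn outside -1 to 1 is refused whole. A call with a gripper value outside its range is refused whole. The fingers move at their own pace and stop on an object; the grip force is fixed at half the most. Time passes only in rows, so rows that do not move let the fingers close. It gives the time, the measured TCP pose, the force and the opening at its end, in the units of the state.
- get_obs(): the state, without advancing time (a new reading comes with each control period).
- capture(name): name is "scene" or "top" or "wrist"; returns the picture (400x640x3 uint8, red, green, blue); there is no depth.
- camera_model(name): a dict with "fx", "fy", "cx", "cy" (pixels), "D" ([k1, k2, p1, p2, k3] as OpenCV has them; the pictures are not rectified), "rvec" (rotation vector, rad) and "tvec" (3), from world to camera coordinates, as OpenCV has them. Camera axes: x right, y down, z forward; pixel columns grow to the right and rows downward; lengths in mm; the calibration is good to about 2 mm. A picture is of the moment at which its call begins: read the wrist's pose just before it. camera_model takes no time and is no camera call; for the wrist camera it gives the pose at the moment of the call.
- close_job(): hands the job in, once; it reports no verdict.
The state is a dict: "time": time; "joint_positions": joint angles; "dq": joint speeds; "tau": joint torques, N m; "tool_pos": TCP position; "tcp_rot": TCP orientation; "contact_force": force on the tool from outside, world axes, zero at the start; "moment": the same for the moment, N m; "grip_width": finger opening in mm.
Only numpy, scipy, OpenCV 4.12 (cv2) and the standard library are available. Lean on these libraries where they do the work, as an engineer would, in place of code of your own. Each camera call takes 0.05 s, during which the arm holds its last target.

TASK

Turn the round stationery carousel, by gently pushing the paddles on its rim with the fingertips, until the date stamp stands squarely in line with the pointer of the carousel's foot, at the front, and leave it at rest there. Do not grip or lift anything: the things standing in the carousel must ride along untouched and upright, and the things lying round it stay where they are.

Things in the scene. Friction and masses are not known exactly. Their poses are not given: they have to be found in the camera images.
- carousel_base: fixed black foot of the carousel, a disc 184 mm across, 12 mm high, on the counter; a flat black pointer (bar 14 mm wide, 6 mm high, ending in an 8 mm high diamond) sticks out from it below the tray, roughly towards the robot. Origin: on the counter, on the turning axis; its -x axis runs along the pointer
- pointer_tip (a point): outer tip of the pointer of the foot, 194 mm from the turning axis, 8 mm above the counter; it never moves
- carousel: turning tray, grey plastic, 230 mm across; floor 20, lip 36, cross dividers 46, hub 56 mm above the counter; four open compartments. At each divider's end a paddle sticks out of the rim: 12 mm thick, 111 to 155 mm from the axis, 16 to 52 mm up. Origin: on the axis at counter height, z = axis, paddles along +-x and +-y. Turns either way, over a full turn; about 0.6 N at a paddle; stays where left
- date_stamp: the date stamp: a wooden block 22 x 52 mm with a dark brown turned knob, 66 mm high in all, standing loose in one of the four compartments, its centre about 68 mm from the turning axis. Origin: centre of its underside, z up. It rides along with the tray
- pin_carton: a small plain cardboard carton with a lid, 44 x 52 mm and 31 mm high, in another compartment. Origin: centre of its underside, z up
- clip_tin: a round tin of clips, 64 mm across and 28 mm high, in another compartment. Origin: centre of its underside, z up
- padlock: a brass padlock lying flat, 64 x 42 x 19 mm, in another compartment. Origin: centre of its underside, z up
- paddle_0 (a point): middle of the top edge of the paddle on the tray's +x axis, 142 mm from the turning axis and 52 mm above the counter; 12 mm thick along the rim, so its pushing faces are 6 mm to either side; moves with the tray
- paddle_1 (a point): middle of the top edge of the paddle on the tray's +y axis, 142 mm from the turning axis and 52 mm above the counter; 12 mm thick along the rim, so its pushing faces are 6 mm to either side; moves with the tray
- paddle_2 (a point): middle of the top edge of the paddle on the tray's -x axis, 142 mm from the turning axis and 52 mm above the counter; 12 mm thick along the rim, so its pushing faces are 6 mm to either side; moves with the tray
- paddle_3 (a point): middle of the top edge of the paddle on the tray's -y axis, 142 mm from the turning axis and 52 mm above the counter; 12 mm thick along the rim, so its pushing faces are 6 mm to either side; moves with the tray
- radio: a black two-way radio lying at the left edge, 203 x 57 x 35 mm, long side along its x; origin: centre of its underside. To be left alone
- tape_dispenser: a grey tape dispenser at the left edge, 39 x 164 x 85 mm, long side along its y; origin: centre of its underside. To be left alone
- box_cutter: a yellow snap-blade knife lying beside the tape dispenser, 21 x 176 x 18 mm, long side along its y; origin: centre of its underside. To be left alone
- calculator: a desk calculator at the near right, 116 x 67 x 15 mm, long side along its x; origin: centre of its underside. To be left alone
- marker_1: a marker pen lying at the right, 17 x 134 x 19 mm, long side along its y; origin: centre of its underside. To be left alone
There are look-alikes about, which are no part of the job. Leave any orange look-alike of the clip_tin alone.

How it is judged:
By the outcome, as a careful person would: the job done as asked, in the order asked, and still so for the second after the job is handed in, with the robot touching nothing.
It also fails if it takes over 58 s, if anything falls off the work surface, if the arm or the gripper's body presses on something with over 40 N, if the wrist force passes 120 N, or if a joint passes its speed limit or range.

## Working session

There is one attempt and no reset: what is moved stays moved. The work goes in short steps, Python scripts to look and compute and a tool call to move; the robot and the scene stay as the last step left them, time stands still between calls to the robot, and variables do not carry over. Pictures are saved under pics/ and viewed, and the job is handed in when it is done.

Besides the shell and the picture viewer there is one more tool, called after "Request:" as name(argument=value, ...) on one line, values as JSON. drive_tool: Moves the arm, as the interface text tells. Its arguments: {"type":"object","properties":{"deltas":{"type":"array","items":{"type":"object","properties":{"hand":{"type":"number"},"tx":{"type":"number"},"ty":{"type":"number"},"tz":{"type":"number"},"wx":{"type":"number"},"wy":{"type":"number"},"wz":{"type":"number"}}}}},"required":["deltas"]}

```bash
mkdir -p pics; ls; python3 - <<'E'
from plant import *
import cv2
o=get_obs(); print(o)
for n in ("scene","top"):
    im=capture(n); cv2.imwrite(f"pics/{n}0.png",im[:,:,::-1]); print(n,camera_model(n))
E
```

```text
pics
{'time': 0.0, 'joint_positions': array([ 1.04902738e+00,  3.42713420e-01,  1.52502491e+00, -5.40120381e-05,
        1.27540139e+00, -1.46007160e-01]), 'dq': array([-1.08155524e-03, -9.95301252e-04,  1.82247937e-03, -2.39668671e-05,
       -5.13013799e-04,  1.09322144e-03]), 'tau': array([-1.78121936e-03, -4.31237698e+01, -2.44224626e+01,  7.15595065e-02,
        5.59166784e-02, -1.71222337e-04]), 'tool_pos': array([192.46473884, 488.02645118, 240.04702386]), 'tcp_rot': array([-3.14141867e+00,  1.53812337e-03,  1.19505044e+00]), 'contact_force': array([-0.18455973, -0.41937216, -0.7557725 ]), 'moment': array([ 0.01776449, -0.0346732 , -0.0123879 ]), 'grip_width': 91.3504388846916}
scene {'fx': 394.6742896412792, 'fy': 394.6742896412792, 'cx': 310.67369783847903, 'cy': 204.979807164342, 'D': array([-0.0604437,  0.       ,  0.       ,  0.       ,  0.       ]), 'rvec': array([ 2.07763609, -0.82876654,  0.45091863]), 'tvec': array([-366.55726227,  305.26118801,  881.01173168])}
top {'fx': 425.13857575197386, 'fy': 425.13857575197386, 'cx': 322.01781745373256, 'cy': 204.34899501436402, 'D': array([-0.10265292,  0.        ,  0.        ,  0.        ,  0.        ]), 'rvec': array([ 2.14190515, -2.12870604,  0.1670066 ]), 'tvec': array([ 47.21934336, 555.53556683, 968.82608483])}
```

View pics/scene0.png

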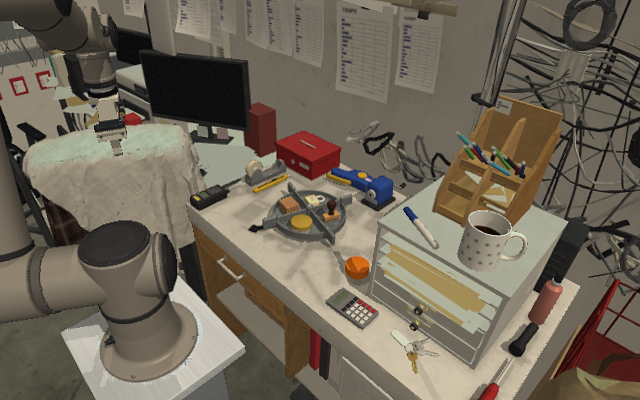

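View pics/top0.png

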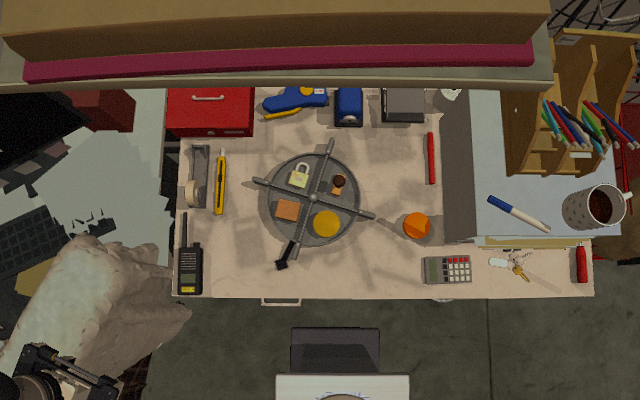

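```bash
cat > h.py <<'E'
import numpy as np, cv2
def ray(m,uv,z):
    K=np.array([[m['fx'],0,m['cx']],[0,m['fy'],m['cy']],[0,0,1]])
    n=cv2.undistortPoints(np.array(uv,float).reshape(-1,1,2),K,m['D']).reshape(-1,2)
    R=cv2.Rodrigues(m['rvec'])[0]; C=-R.T@np.asarray(m['tvec']).ravel()
    d=np.c_[n,np.ones(len(n))]@R
    return C+d*((np.broadcast_to(z,len(n))-C[2])/d[:,2])[:,None]
def proj(m,P):
    K=np.array([[m['fx'],0,m['cx']],[0,m['fy'],m['cy']],[0,0,1]])
    return cv2.projectPoints(np.array(P,float).reshape(-1,1,3),np.array(m['rvec']),np.array(m['tvec']),K,m['D'])[0].reshape(-1,2)
E
python3 - <<'E'
import cv2
a=cv2.imread("pics/top0.png")[130:280,235:435]; cv2.imwrite("pics/top0c.png",cv2.resize(a,None,fx=4,fy=4,interpolation=cv2.INTER_CUBIC))
a=cv2.imread("pics/scene0.png")[170:270,240:380]; cv2.imwrite("pics/scene0c.png",cv2.resize(a,None,fx=5,fy=5,interpolation=cv2.INTER_CUBIC))
E
```

```text
(no output)
```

View pics/top0c.png

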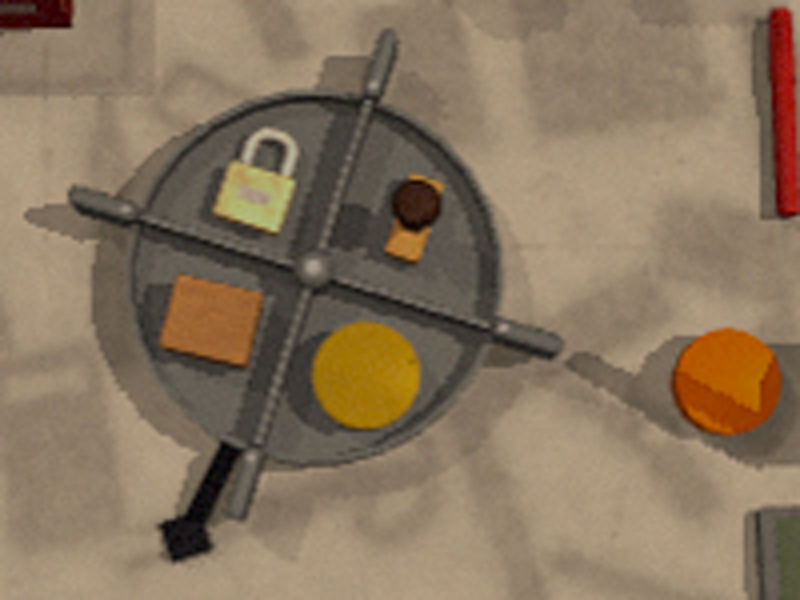

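View pics/scene0c.png

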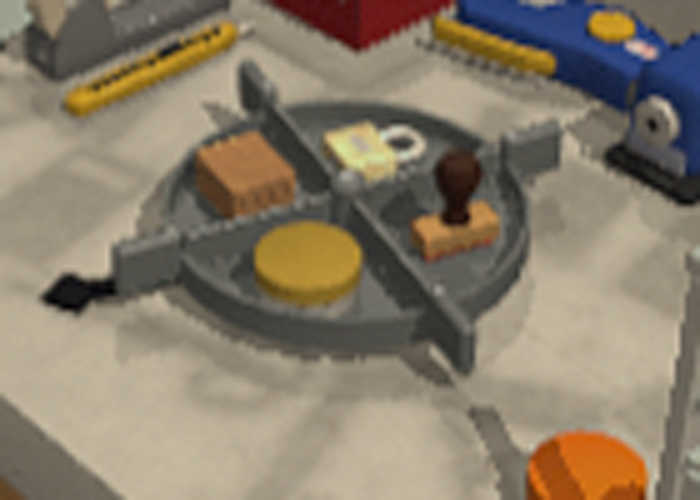

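```bash
python3 - <<'E'
from plant import *
import cv2, numpy as np
from h import *
t=camera_model("top"); s=camera_model("scene")
f=lambda x,y:(235+(x+.5)/4-.5,130+(y+.5)/4-.5)
g=lambda x,y:(240+(x+.5)/5-.5,170+(y+.5)/5-.5)
def tri(a,b):
    # least-squares closest of two rays
    A=[ray(t,[a],0)[0],ray(t,[a],100)[0]];B=[ray(s,[b],0)[0],ray(s,[b],100)[0]]
    M=np.zeros((3,3));v=np.zeros(3)
    for p,q in(A,B):
        d=(q-p)/np.linalg.norm(q-p);P=np.eye(3)-np.outer(d,d);M+=P;v+=P@p
    return np.linalg.solve(M,v)
print("hub",ray(t,[f(313,265)],56),ray(s,[g(348,175)],56),tri(f(313,265),g(348,178)))
pads={'far':(386,42),'left':(82,195),'right':(552,343),'near':(238,508)}
P=ray(t,[f(*p) for p in pads.values()],52);print(P.round(1)); 
print("centre from opp paddles",P[[0,3]].mean(0),P[[1,2]].mean(0))
im=cv2.imread("pics/top0.png"); 
# tray rim fit
hsv=cv2.cvtColor(im,cv2.COLOR_BGR2HSV)
k=(im.max(2)<40).astype(np.uint8); k[:, :265]=0;k[:,300:]=0;k[:230]=0;k[280:]=0
ys,xs=np.nonzero(k); print("ptr px",len(xs),xs.min(),xs.max(),ys.min(),ys.max(), "lowest", xs[ys==ys.max()])
W=ray(t,np.c_[xs,ys],7)
c=P[:,:].mean(0)
r=np.hypot(W[:,0]-c[0],W[:,1]-c[1]);a=np.degrees(np.arctan2(W[:,1]-c[1],W[:,0]-c[0]))
print("r range",r.min(),r.max())
for lo,hi in((110,125),(125,140),(140,155),(155,170),(170,200)):
    m=(r>=lo)&(r<hi); print(lo,m.sum(),a[m].mean() if m.any() else None)
print("stamp knob", ray(t,[f(417,203)],60), tri(f(417,203),g(458,172)))
print("block", ray(t,[f(405,261)],25))
E
```

```text
hub [[573.6196029   72.35820302  56.        ]] [[575.80779419  75.20185864  56.        ]] [573.40563408  72.46235387  56.38696415]
[[712.5  29.5  52. ]
 [616.3 211.6  52. ]
 [528.4 -69.   52. ]
 [430.5 114.7  52. ]]
centre from opp paddles [571.49921567  72.09605955  52.        ] [572.35933533  71.29250662  52.        ]
ptr px 193 275 294 241 269 lowest [278 279 280]
r range 114.22948398582842 189.9644706057559
110 22 153.53602196631303
125 31 153.65017684883702
140 31 153.65601681337714
155 35 153.6411732096485
170 74 153.57909796223254
stamp knob [[610.60125574  10.97923021  60.        ]] [606.56737077  11.76026258  77.26478429]
block [[582.08875797  17.09065304  25.        ]]
```

Request:
drive_tool(deltas=[{"hand": 1,"wz": -0.94},{"hand": 1,"tx": -0.5,"ty": 0.54},{"hand": 1,"tx": -0.5,"ty": 0.54},{"hand": 1,"tx": -0.5,"ty": 0.54},{"hand": 1,"tx": -0.5,"ty": 0.54},{"hand": 1,"tx": -0.5,"ty": 0.54},{"hand": 1,"tx": -0.5,"ty": 0.54},{"hand": 1,"tx": -0.5,"ty": 0.54},{"hand": 1,"tx": -0.5,"ty": 0.54},{"hand": 1,"tx": -0.5,"ty": 0.54},{"hand": 1,"tx": -0.5,"ty": 0.54},{"hand": 1,"tx": -0.5,"ty": 0.54},{"hand": 1,"tx": -0.5,"ty": 0.54},{"hand": 1,"tx": -0.5,"ty": 0.54},{"hand": 1,"tx": -0.5,"ty": 0.54},{"hand": 1},{"hand": 1}])

```text
invalid input
```

```bash
python3 - <<'E'
from plant import *
import plant,cv2
print([k for k in dir(plant) if not k.startswith('_')]); print(getattr(plant,'tcp_to_tips',None))
o=get_obs(); print(o['time'],o['tool_pos'],o['tcp_rot'],o['grip_width'],o['joint_positions'])
im=capture("wrist"); cv2.imwrite("pics/w1.png",im[:,:,::-1]); print(camera_model("wrist"))
E
```

```text
['Unreachable', 'camera_model', 'capture', 'close_job', 'get_obs', 'tcp_to_tips']
14.0
0.1 [192.4623346  488.08542726 240.13866858] [-3.14137076e+00  1.32879940e-03  1.19504144e+00] 92.09476928745829 [ 1.04904240e+00  3.42621828e-01  1.52489855e+00  2.74067817e-05
  1.27541922e+00 -1.46006887e-01]
{'fx': 298.1878922386624, 'fy': 298.1878922386624, 'cx': 319.87734875903544, 'cy': 200.75440727337968, 'D': array([-0.05344946,  0.        ,  0.        ,  0.        ,  0.        ]), 'rvec': array([-2.40908035, -1.64053066, -0.21844174]), 'tvec': array([-525.0793735 ,  -32.98166103,  387.93065857])}
```

View pics/w1.png

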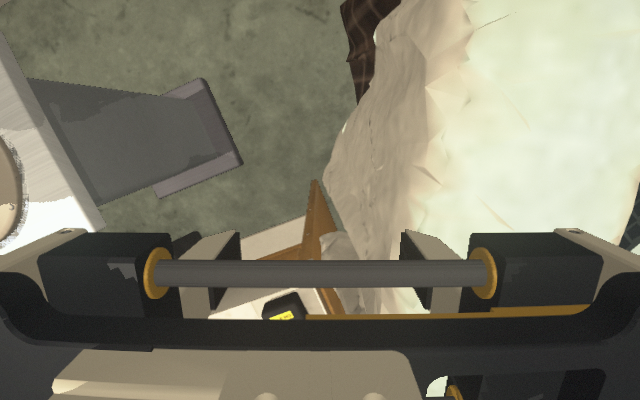

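Request:
drive_tool(deltas=[{"hand": 1,"tx": 0,"ty": 0,"tz": 0,"wx": 0,"wy": 0,"wz": -0.94},{"hand": 1,"tx": -0.5,"ty": 0.5,"tz": 0,"wx": 0,"wy": 0,"wz": 0},{"hand": 1,"tx": -0.5,"ty": 0.5,"tz": 0,"wx": 0,"wy": 0,"wz": 0},{"hand": 1,"tx": -0.5,"ty": 0.5,"tz": 0,"wx": 0,"wy": 0,"wz": 0},{"hand": 1,"tx": -0.5,"ty": 0.5,"tz": 0,"wx": 0,"wy": 0,"wz": 0},{"hand": 1,"tx": -0.5,"ty": 0.5,"tz": 0,"wx": 0,"wy": 0,"wz": 0},{"hand": 1,"tx": -0.5,"ty": 0.5,"tz": 0,"wx": 0,"wy": 0,"wz": 0},{"hand": 1,"tx": -0.5,"ty": 0.5,"tz": 0,"wx": 0,"wy": 0,"wz": 0},{"hand": 1,"tx": -0.5,"ty": 0.5,"tz": 0,"wx": 0,"wy": 0,"wz": 0},{"hand": 1,"tx": -0.5,"ty": 0.5,"tz": 0,"wx": 0,"wy": 0,"wz": 0},{"hand": 1,"tx": -0.5,"ty": 0.5,"tz": 0,"wx": 0,"wy": 0,"wz": 0},{"hand": 1,"tx": -0.5,"ty": 0.5,"tz": 0,"wx": 0,"wy": 0,"wz": 0},{"hand": 1,"tx": -0.5,"ty": 0.5,"tz": 0,"wx": 0,"wy": 0,"wz": 0},{"hand": 1,"tx": -0.5,"ty": 0.5,"tz": 0,"wx": 0,"wy": 0,"wz": 0},{"hand": 1,"tx": -0.5,"ty": 0.5,"tz": 0,"wx": 0,"wy": 0,"wz": 0},{"hand": 1,"tx": -0.5,"ty": 0.5,"tz": 0,"wx": 0,"wy": 0,"wz": 0},{"hand": 1,"tx": -0.5,"ty": 0.5,"tz": 0,"wx": 0,"wy": 0,"wz": 0},{"hand": 1,"tx": -0.5,"ty": 0.5,"tz": 0,"wx": 0,"wy": 0,"wz": 0},{"hand": 1,"tx": 0,"ty": 0,"tz": 0,"wx": 0,"wy": 0,"wz": 0}])

```text
time: 1.73
tool_pos: [421.6, 61.1, 240.6]
tcp_rot: [3.14, 0.001, 1.274]
contact_force: [-0.1, -0.0, 0.8]
grip_width: 0.1
```

```bash
python3 - <<'E'
from plant import *
import cv2
im=capture("wrist"); cv2.imwrite("pics/w2.png",im[:,:,::-1])
im=capture("scene"); cv2.imwrite("pics/s2.png",im[:,:,::-1])
E
```

```text
(no output)
```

View pics/w2.png

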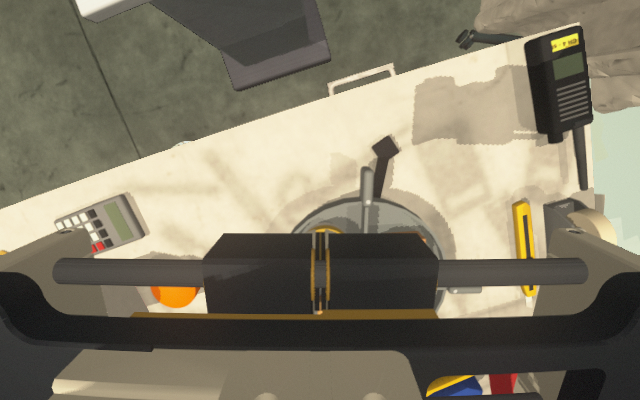

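View pics/s2.png

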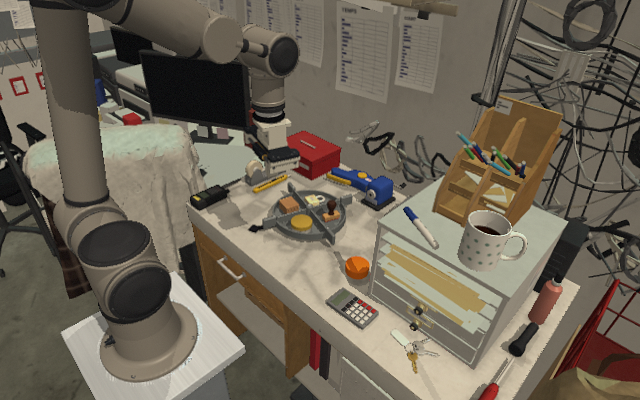

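Request:
drive_tool(deltas=[{"hand": 1,"tx": 0,"ty": 0,"tz": 0.7,"wx": 0,"wy": 0,"wz": 0},{"hand": 1,"tx": 0,"ty": 0,"tz": 0.8,"wx": 0,"wy": 0,"wz": 0},{"hand": 1,"tx": 0,"ty": 0,"tz": 0.8,"wx": 0,"wy": 0,"wz": 0},{"hand": 1,"tx": 0,"ty": 0,"tz": 0.8,"wx": 0,"wy": 0,"wz": 0},{"hand": 1,"tx": 0,"ty": 0,"tz": 0.8,"wx": 0,"wy": 0,"wz": 0},{"hand": 1,"tx": 0,"ty": 0,"tz": 0.7,"wx": 0,"wy": 0,"wz": 0},{"hand": 1,"tx": 0,"ty": 0,"tz": 0.5,"wx": 0,"wy": 0,"wz": 0},{"hand": 1,"tx": 0,"ty": 0,"tz": 0,"wx": 0,"wy": 0,"wz": 0}])

```text
time: 2.5
tool_pos: [416.6, 65.6, 33.8]
tcp_rot: [-3.134, 0.002, 1.278]
contact_force: [-0.7, -0.0, 0.0]
grip_width: 0.3
```

```bash
python3 - <<'E'
from plant import *
import cv2
o=get_obs(); print(o['time'],o['tool_pos'],o['tcp_rot'],o['contact_force'])
im=capture("wrist"); cv2.imwrite("pics/w3.png",im[:,:,::-1])
im=capture("scene"); cv2.imwrite("pics/s3.png",im[:,:,::-1])
cv2.imwrite("pics/s3c.png",cv2.resize(im[150:270,200:380,::-1],None,fx=4,fy=4,interpolation=cv2.INTER_CUBIC))
E
```

```text
2.5 [416.60886882  65.59702503  33.76420916] [-3.13441959e+00  1.69274224e-03  1.27833317e+00] [-0.67264938 -0.01910705  0.00803847]
```

View pics/w3.png

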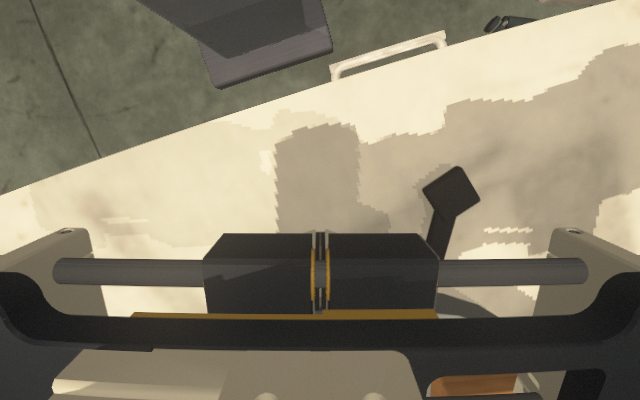

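View pics/s3c.png

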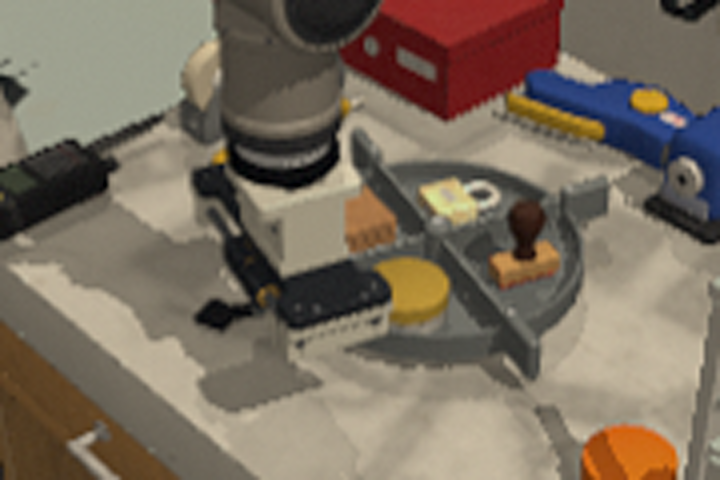

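Request:
drive_tool(deltas=[{"hand": 1,"tx": 0.1,"ty": 0.1,"tz": -0.1,"wx": 0,"wy": 0,"wz": 0},{"hand": 1,"tx": 0.2,"ty": 0.1,"tz": 0,"wx": 0,"wy": 0,"wz": 0},{"hand": 1,"tx": 0.2,"ty": 0,"tz": 0,"wx": 0,"wy": 0,"wz": 0},{"hand": 1,"tx": 0,"ty": 0,"tz": 0,"wx": 0,"wy": 0,"wz": 0}])

```text
time: 2.93
tool_pos: [434.8, 82.7, 41.9]
tcp_rot: [3.138, -0.001, 1.278]
contact_force: [-0.3, 0.5, 0.1]
grip_width: 0.6
```

Request:
drive_tool(deltas=[{"hand": 1,"tx": 0.05,"ty": -0.1,"tz": 0.05,"wx": 0,"wy": 0,"wz": 0},{"hand": 1,"tx": 0.05,"ty": 0,"tz": 0,"wx": 0,"wy": 0,"wz": 0},{"hand": 1,"tx": 0.06,"ty": -0.01,"tz": 0,"wx": 0,"wy": 0,"wz": 0.2},{"hand": 1,"tx": 0.09,"ty": -0.015,"tz": 0,"wx": 0,"wy": 0,"wz": 0.3},{"hand": 1,"tx": 0.12,"ty": -0.02,"tz": 0,"wx": 0,"wy": 0,"wz": 0.4},{"hand": 1,"tx": 0.15,"ty": -0.024,"tz": 0,"wx": 0,"wy": 0,"wz": 0.5},{"hand": 1,"tx": 0.15,"ty": -0.024,"tz": 0,"wx": 0,"wy": 0,"wz": 0.5},{"hand": 1,"tx": 0.15,"ty": -0.024,"tz": 0,"wx": 0,"wy": 0,"wz": 0.5},{"hand": 1,"tx": 0.15,"ty": -0.024,"tz": 0,"wx": 0,"wy": 0,"wz": 0.5},{"hand": 1,"tx": 0.15,"ty": -0.024,"tz": 0,"wx": 0,"wy": 0,"wz": 0.5},{"hand": 1,"tx": 0.15,"ty": -0.024,"tz": 0,"wx": 0,"wy": 0,"wz": 0.5},{"hand": 1,"tx": 0.15,"ty": -0.024,"tz": 0,"wx": 0,"wy": 0,"wz": 0.5},{"hand": 1,"tx": 0.15,"ty": -0.024,"tz": 0,"wx": 0,"wy": 0,"wz": 0.5},{"hand": 1,"tx": 0.12,"ty": -0.02,"tz": 0,"wx": 0,"wy": 0,"wz": 0.4},{"hand": 1,"tx": 0.06,"ty": -0.01,"tz": 0,"wx": 0,"wy": 0,"wz": 0.2},{"hand": 1,"tx": 0,"ty": 0,"tz": 0,"wx": 0,"wy": 0,"wz": 0}])

```text
time: 4.27
tool_pos: [453.5, 148.7, 38.6]
tcp_rot: [-3.142, -0.0, 0.797]
contact_force: [-0.0, 0.6, -0.3]
grip_width: 0.3
```

```bash
python3 - <<'E'
from plant import *
import cv2
o=get_obs(); print(o['time'],o['tool_pos'],o['tcp_rot'],o['contact_force'])
im=capture("top"); cv2.imwrite("pics/t4.png",im[:,:,::-1])
cv2.imwrite("pics/t4c.png",cv2.resize(im[130:280,200:400,::-1],None,fx=4,fy=4,interpolation=cv2.INTER_CUBIC))
im=capture("scene"); 
cv2.imwrite("pics/s4c.png",cv2.resize(im[150:270,200:380,::-1],None,fx=4,fy=4,interpolation=cv2.INTER_CUBIC))
E
```

```text
4.2667 [453.46357887 148.74164676  38.63976127] [-3.14154245e+00 -1.09310060e-04  7.96549197e-01] [-0.00299271  0.58091042 -0.25268432]
```

View pics/t4c.png

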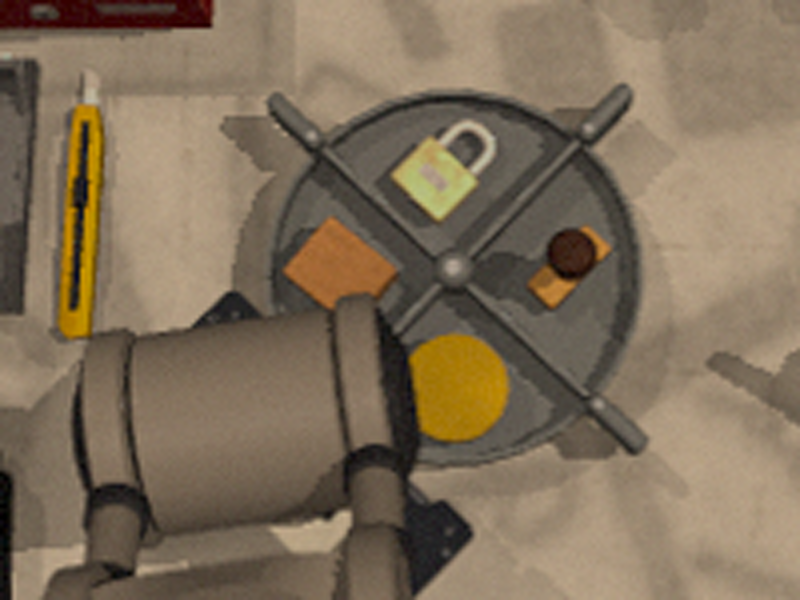

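View pics/s4c.png

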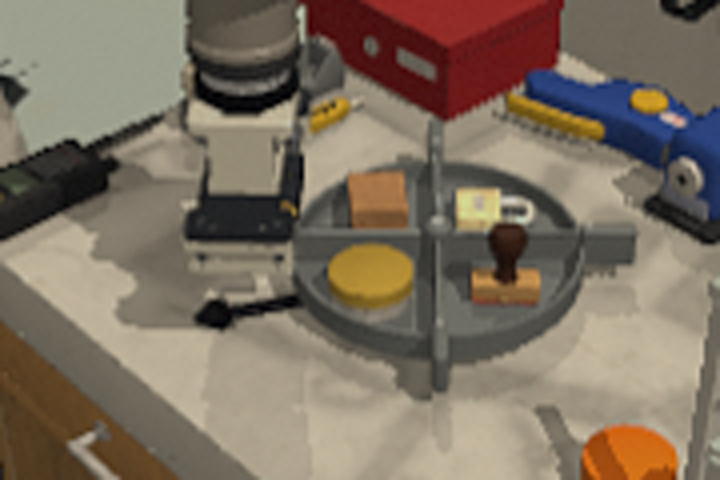

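```bash
python3 - <<'E'
from plant import *
import cv2, numpy as np
from h import *
t=camera_model("top"); 
f=lambda x,y:(200+(x+.5)/4-.5,130+(y+.5)/4-.5)
c=np.array([572.5,72])
az=lambda P:(np.hypot(*(P[0][:2]-c)).round(1),np.degrees(np.arctan2(P[0][1]-c[1],P[0][0]-c[0])).round(1))
print("hub",ray(t,[f(453,267)],56))
for p in((624,92),(278,100),(641,444)): print(az(ray(t,[f(*p)],52)))
o=get_obs()['tool_pos'];print("tcp",az([o]))
im=cv2.imread("pics/t4.png");hsv=cv2.cvtColor(im,cv2.COLOR_BGR2HSV)
k=((im.max(2)<75)&(im[:,:,2]>im[:,:,0].astype(int)+12)).astype(np.uint8);k[:,:330]=0;k[:,356:]=0;k[:185]=0;k[205:]=0
ys,xs=np.nonzero(k);print("knob",len(xs),xs.mean(),ys.mean())
for z in(58,62,66):print(z,az(ray(t,[(xs.mean(),ys.mean())],z)))
# wood block end corners (crop px) visible: near end (531,283),(553,307); far end (600,228)?,(612,248)
for z in(45,30):
  for p in((528,286),(554,308),(612,248)): print(z,ray(t,[f(*p)],z).round(1),)
E
python3 -c "
import cv2
a=cv2.imread('pics/t4.png')[180:215,320:365];cv2.imwrite('pics/t4d.png',cv2.resize(a,None,fx=14,fy=14,interpolation=cv2.INTER_CUBIC))"
```

```text
hub [[572.41733467  72.34610389  56.        ]]
(np.float64(149.1), np.float64(-43.1))
(np.float64(148.8), np.float64(46.3))
(np.float64(151.6), np.float64(-133.2))
tcp (np.float64(141.6), np.float64(147.4))
knob 141 342.1914893617021 193.5035460992908
58 (np.float64(69.3), np.float64(-84.3))
62 (np.float64(69.0), np.float64(-84.9))
66 (np.float64(68.8), np.float64(-85.5))
45 [[563.1  27.8  45. ]]
45 [[549.9  12.2  45. ]]
45 [[586.5 -22.5  45. ]]
30 [[565.7  27.5  30. ]]
30 [[552.3  11.8  30. ]]
30 [[589.4 -23.5  30. ]]
```

View pics/t4d.png

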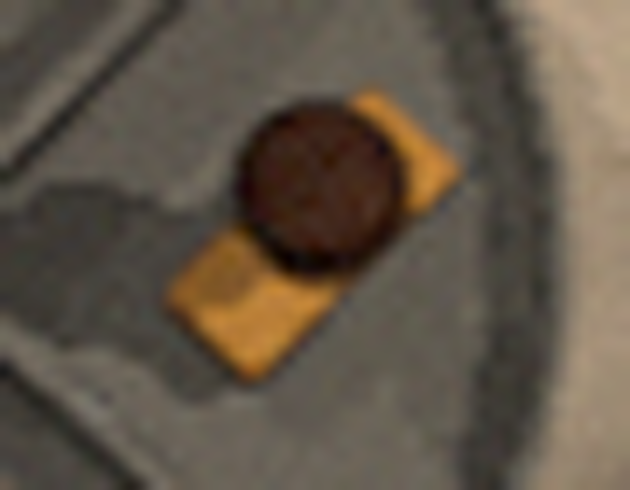

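```bash
python3 - <<'E'
from plant import *
import numpy as np
from h import *
t=camera_model("top"); c=np.array([572.4,72.2])
az=lambda P:(np.hypot(*(P[0][:2]-c)).round(1),np.degrees(np.arctan2(P[0][1]-c[1],P[0][0]-c[0])).round(1))
for z in(38,42,46):print(z,az(ray(t,[(341.75,196.3)],z)))
for z in(74,80,86):print(z,az(ray(t,[(342.2,193.5)],z)))
E
```

```text
38 (np.float64(69.0), np.float64(-86.8))
42 (np.float64(68.8), np.float64(-87.4))
46 (np.float64(68.6), np.float64(-88.0))
74 (np.float64(68.6), np.float64(-86.7))
80 (np.float64(68.3), np.float64(-87.6))
86 (np.float64(68.0), np.float64(-88.6))
```

Request:
drive_tool(deltas=[{"hand": 1,"tx": 0.06,"ty": -0.01,"tz": 0,"wx": 0,"wy": 0,"wz": 0.2},{"hand": 1,"tx": 0.12,"ty": -0.02,"tz": 0,"wx": 0,"wy": 0,"wz": 0.4},{"hand": 1,"tx": 0.152,"ty": -0.025,"tz": 0,"wx": 0,"wy": 0,"wz": 0.5},{"hand": 1,"tx": 0.152,"ty": -0.025,"tz": 0,"wx": 0,"wy": 0,"wz": 0.5},{"hand": 1,"tx": 0.152,"ty": -0.025,"tz": 0,"wx": 0,"wy": 0,"wz": 0.5},{"hand": 1,"tx": 0.152,"ty": -0.025,"tz": 0,"wx": 0,"wy": 0,"wz": 0.5},{"hand": 1,"tx": 0.152,"ty": -0.025,"tz": 0,"wx": 0,"wy": 0,"wz": 0.5},{"hand": 1,"tx": 0.152,"ty": -0.025,"tz": 0,"wx": 0,"wy": 0,"wz": 0.5},{"hand": 1,"tx": 0.152,"ty": -0.025,"tz": 0,"wx": 0,"wy": 0,"wz": 0.5},{"hand": 1,"tx": 0.152,"ty": -0.025,"tz": 0,"wx": 0,"wy": 0,"wz": 0.5},{"hand": 1,"tx": 0.152,"ty": -0.025,"tz": 0,"wx": 0,"wy": 0,"wz": 0.5},{"hand": 1,"tx": 0.152,"ty": -0.025,"tz": 0,"wx": 0,"wy": 0,"wz": 0.5},{"hand": 1,"tx": 0.152,"ty": -0.025,"tz": 0,"wx": 0,"wy": 0,"wz": 0.5},{"hand": 1,"tx": 0.152,"ty": -0.025,"tz": 0,"wx": 0,"wy": 0,"wz": 0.5},{"hand": 1,"tx": 0.152,"ty": -0.025,"tz": 0,"wx": 0,"wy": 0,"wz": 0.5},{"hand": 1,"tx": 0.152,"ty": -0.025,"tz": 0,"wx": 0,"wy": 0,"wz": 0.5},{"hand": 1,"tx": 0.152,"ty": -0.025,"tz": 0,"wx": 0,"wy": 0,"wz": 0.5},{"hand": 1,"tx": 0.12,"ty": -0.02,"tz": 0,"wx": 0,"wy": 0,"wz": 0.4},{"hand": 1,"tx": 0.06,"ty": -0.01,"tz": 0,"wx": 0,"wy": 0,"wz": 0.2},{"hand": 1,"tx": 0,"ty": 0,"tz": 0,"wx": 0,"wy": 0,"wz": 0}])

```text
time: 6.03
tool_pos: [539.9, 207.5, 38.7]
tcp_rot: [-3.141, -0.0, 0.037]
contact_force: [0.3, -0.1, 0.6]
grip_width: 0.1
```

```bash
python3 - <<'E'
from plant import *
import cv2,numpy as np
o=get_obs(); p=o['tool_pos'];print(o['time'],p,o['tcp_rot'],o['contact_force'])
d=p[:2]-[572.4,72.2];y=o['tcp_rot'][2];print("yaw",np.degrees(y),"r,az",np.hypot(*d),np.degrees(np.arctan2(d[1],d[0])),"tool frame",d@[np.cos(y),np.sin(y)],d@[np.sin(y),-np.cos(y)])
im=capture("top")
cv2.imwrite("pics/t5c.png",cv2.resize(im[130:280,200:400,::-1],None,fx=4,fy=4,interpolation=cv2.INTER_CUBIC))
E
```

```text
6.0333 [539.89911109 207.53345148  38.65960714] [-3.14148152e+00 -3.38224611e-04  3.70065181e-02] [ 0.31525506 -0.0744306   0.63696177]
yaw 2.1203173035487057 r,az 139.18135962948162 103.50408366888091 tool frame -27.471559956826628 -136.44326389327387
```

View pics/t5c.png

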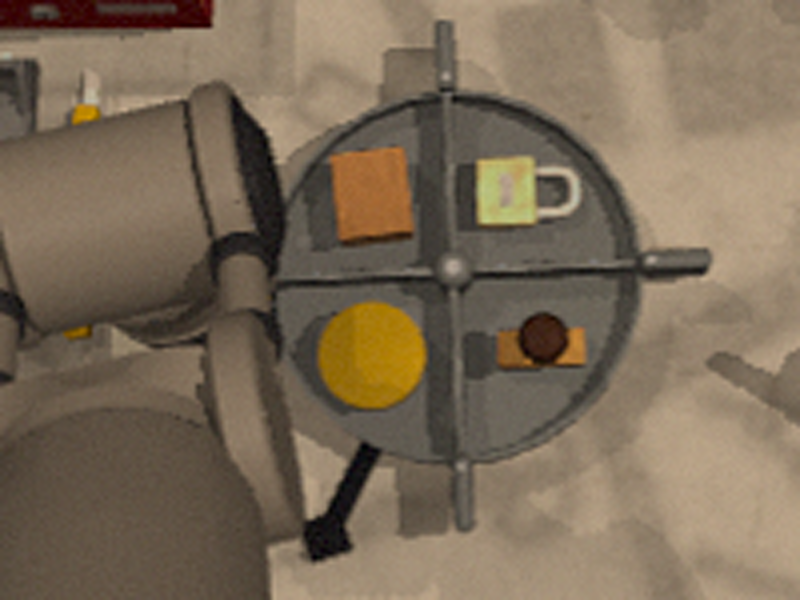

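Request:
drive_tool(deltas=[{"hand": 1,"tx": 0.06,"ty": -0.03,"tz": 0,"wx": 0,"wy": 0,"wz": 0.2},{"hand": 1,"tx": 0.12,"ty": -0.04,"tz": 0,"wx": 0,"wy": 0,"wz": 0.4},{"hand": 1,"tx": 0.152,"ty": -0.03,"tz": 0,"wx": 0,"wy": 0,"wz": 0.5},{"hand": 1,"tx": 0.152,"ty": -0.03,"tz": 0,"wx": 0,"wy": 0,"wz": 0.5},{"hand": 1,"tx": 0.152,"ty": -0.03,"tz": 0,"wx": 0,"wy": 0,"wz": 0.5},{"hand": 1,"tx": 0.152,"ty": -0.03,"tz": 0,"wx": 0,"wy": 0,"wz": 0.5},{"hand": 1,"tx": 0.152,"ty": -0.03,"tz": 0,"wx": 0,"wy": 0,"wz": 0.5},{"hand": 1,"tx": 0.152,"ty": -0.025,"tz": 0,"wx": 0,"wy": 0,"wz": 0.5},{"hand": 1,"tx": 0.152,"ty": -0.025,"tz": 0,"wx": 0,"wy": 0,"wz": 0.5},{"hand": 1,"tx": 0.152,"ty": -0.025,"tz": 0,"wx": 0,"wy": 0,"wz": 0.5},{"hand": 1,"tx": 0.152,"ty": -0.025,"tz": 0,"wx": 0,"wy": 0,"wz": 0.5},{"hand": 1,"tx": 0.152,"ty": -0.025,"tz": 0,"wx": 0,"wy": 0,"wz": 0.5},{"hand": 1,"tx": 0.152,"ty": -0.025,"tz": 0,"wx": 0,"wy": 0,"wz": 0.5},{"hand": 1,"tx": 0.152,"ty": -0.025,"tz": 0,"wx": 0,"wy": 0,"wz": 0.5},{"hand": 1,"tx": 0.152,"ty": -0.025,"tz": 0,"wx": 0,"wy": 0,"wz": 0.5},{"hand": 1,"tx": 0.152,"ty": -0.025,"tz": 0,"wx": 0,"wy": 0,"wz": 0.5},{"hand": 1,"tx": 0.152,"ty": -0.025,"tz": 0,"wx": 0,"wy": 0,"wz": 0.5},{"hand": 1,"tx": 0.12,"ty": -0.02,"tz": 0,"wx": 0,"wy": 0,"wz": 0.4},{"hand": 1,"tx": 0.06,"ty": -0.01,"tz": 0,"wx": 0,"wy": 0,"wz": 0.2},{"hand": 1,"tx": 0,"ty": 0,"tz": 0,"wx": 0,"wy": 0,"wz": 0}])

```text
time: 7.75
tool_pos: [643.0, 193.5, 38.6]
tcp_rot: [-3.142, -0.0, -0.722]
contact_force: [-0.8, 0.5, -0.6]
grip_width: 0.5
```

```bash
cat > look.py <<'E'
from plant import *
import cv2,numpy as np,sys
o=get_obs(); p=o['tool_pos'];print(o['time'],p,o['tcp_rot'],o['contact_force'],o['joint_positions'].round(2))
d=p[:2]-[572.4,72.2];y=o['tcp_rot'][2];print("yaw",np.degrees(y),"r,az",np.hypot(*d),np.degrees(np.arctan2(d[1],d[0])),"tool frame",d@[np.cos(y),np.sin(y)],d@[np.sin(y),-np.cos(y)])
im=capture("top"); n=sys.argv[1]
cv2.imwrite(f"pics/t{n}.png",im[:,:,::-1])
cv2.imwrite(f"pics/t{n}c.png",cv2.resize(im[130:280,200:400,::-1],None,fx=4,fy=4,interpolation=cv2.INTER_CUBIC))
E
python3 look.py 6
```

```text
7.75 [642.99373823 193.46642633  38.64043963] [-3.14152042e+00 -1.07967443e-04 -7.22276564e-01] [-0.83173816  0.54938911 -0.58015706] [ 0.18  0.8   1.3  -0.    1.04  0.9 ]
yaw -41.38339877855668 r,az 140.31757563468332 59.79470893784587 tool frame -27.20189807225151 -137.65565289250532
```

View pics/t6c.png

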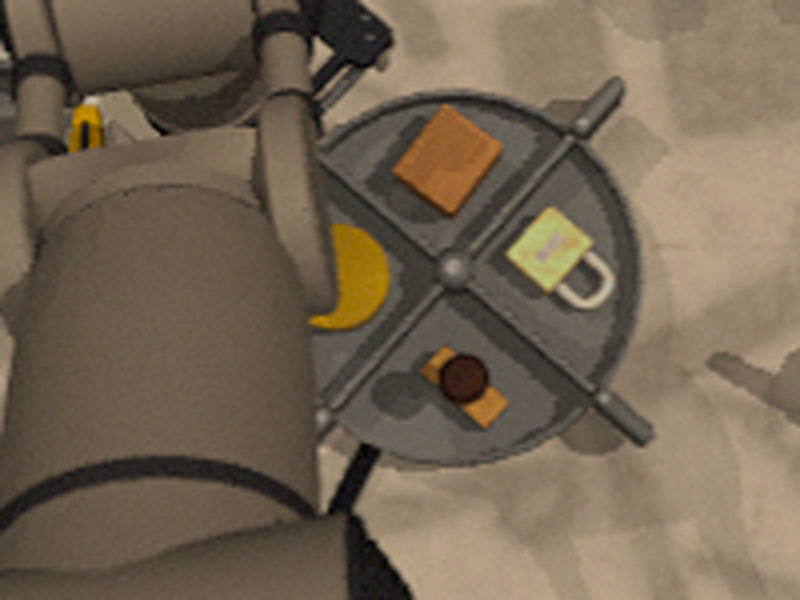

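Request:
drive_tool(deltas=[{"hand": 1,"tx": 0.06,"ty": -0.01,"tz": 0,"wx": 0,"wy": 0,"wz": 0.2},{"hand": 1,"tx": 0.12,"ty": -0.02,"tz": 0,"wx": 0,"wy": 0,"wz": 0.4},{"hand": 1,"tx": 0.152,"ty": -0.03,"tz": 0,"wx": 0,"wy": 0,"wz": 0.5},{"hand": 1,"tx": 0.152,"ty": -0.025,"tz": 0,"wx": 0,"wy": 0,"wz": 0.5},{"hand": 1,"tx": 0.152,"ty": -0.025,"tz": 0,"wx": 0,"wy": 0,"wz": 0.5},{"hand": 1,"tx": 0.152,"ty": -0.025,"tz": 0,"wx": 0,"wy": 0,"wz": 0.5},{"hand": 1,"tx": 0.152,"ty": -0.025,"tz": 0,"wx": 0,"wy": 0,"wz": 0.5},{"hand": 1,"tx": 0.152,"ty": -0.025,"tz": 0,"wx": 0,"wy": 0,"wz": 0.5},{"hand": 1,"tx": 0.152,"ty": -0.025,"tz": 0,"wx": 0,"wy": 0,"wz": 0.5},{"hand": 1,"tx": 0.152,"ty": -0.025,"tz": 0,"wx": 0,"wy": 0,"wz": 0.5},{"hand": 1,"tx": 0.152,"ty": -0.025,"tz": 0,"wx": 0,"wy": 0,"wz": 0.5},{"hand": 1,"tx": 0.12,"ty": -0.02,"tz": 0,"wx": 0,"wy": 0,"wz": 0.4},{"hand": 1,"tx": 0.06,"ty": -0.01,"tz": 0,"wx": 0,"wy": 0,"wz": 0.2},{"hand": 1,"tx": 0,"ty": 0,"tz": 0,"wx": 0,"wy": 0,"wz": 0}])

```text
time: 8.97
tool_pos: [692.0, 144.4, 38.7]
tcp_rot: [-3.142, -0.0, -1.22]
contact_force: [0.3, -0.4, -1.3]
grip_width: 0.6
```

```bash
python3 look.py 7; python3 - <<'E'
from plant import *
import cv2
im=capture("wrist"); cv2.imwrite("pics/w7.png",im[:,:,::-1])
im=capture("scene"); cv2.imwrite("pics/s7.png",im[:,:,::-1])
cv2.imwrite("pics/s7c.png",cv2.resize(im[150:270,200:380,::-1],None,fx=4,fy=4,interpolation=cv2.INTER_CUBIC))
E
```

```text
8.9667 [692.0020343  144.42130352  38.70527863] [-3.14155102e+00 -7.89072414e-05 -1.21964848e+00] [ 0.34509456 -0.42124565 -1.3055885 ] [ 0.1   0.86  1.17 -0.    1.11  1.32]
yaw -69.88071016965246 r,az 139.71600942897916 31.12554356735005 tool frame -26.674040822284077 -137.14612220901367
```

View pics/t7c.png

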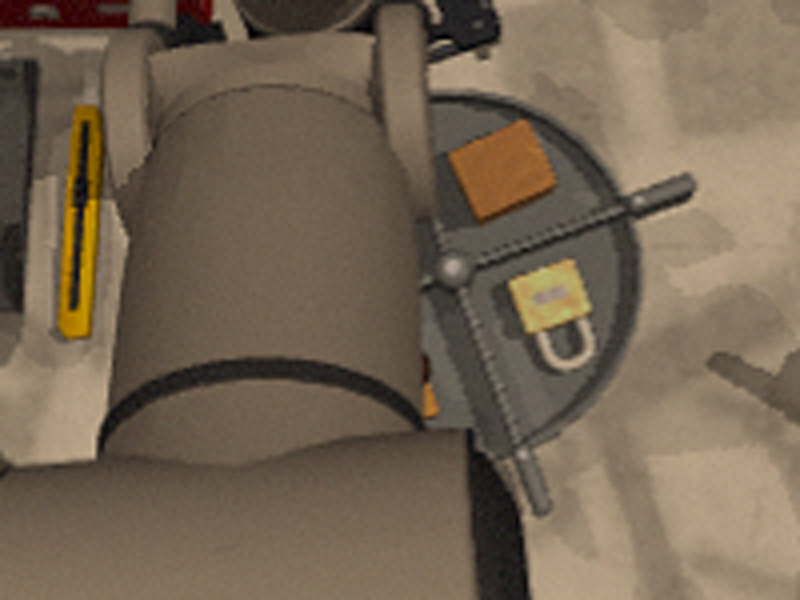

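View pics/w7.png

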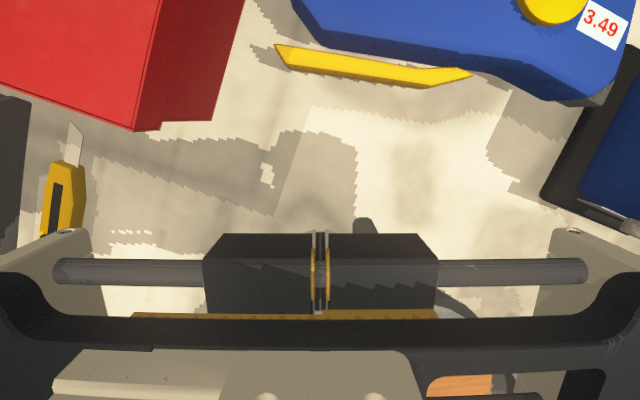

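View pics/s7c.png

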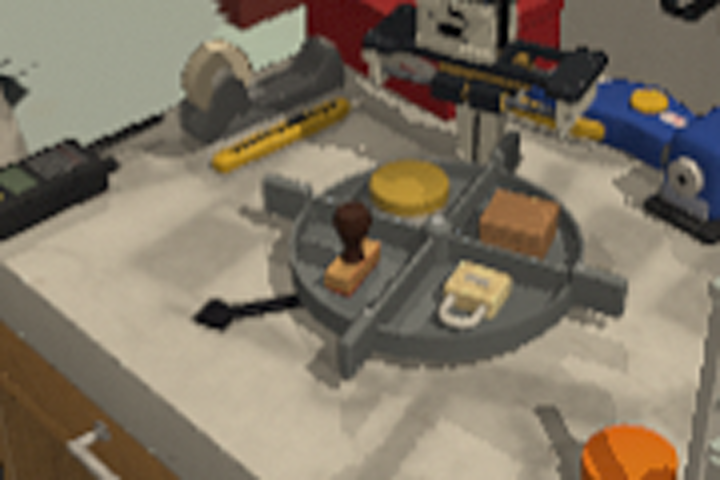

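```bash
python3 - <<'E'
from plant import *
import numpy as np
from h import *
t=camera_model("top"); s=camera_model("scene"); c=np.array([572.4,72.2])
az=lambda P,c=c:(np.hypot(*(P[0][:2]-c)).round(1),np.degrees(np.arctan2(P[0][1]-c[1],P[0][0]-c[0])).round(1))
f=lambda x,y:(200+(x+.5)/4-.5,130+(y+.5)/4-.5)
g=lambda x,y:(200+(x+.5)/4-.5,150+(y+.5)/4-.5)
for p in((690,184),(541,508)): print(az(ray(t,[f(*p)],52)))
h=ray(s,[g(438,218)],56);print("scene hub",h); hc=h[0][:2]
for cc in(c,hc):
  for z in(74,78,82): print("knob",az(ray(s,[g(352,218)],z),cc))
  print("ptr tip",az(ray(s,[g(200,322)],6),cc),"diamond mid",az(ray(s,[g(216,314)],7),cc), "bar",az(ray(s,[g(275,303)],5),cc))
  # scene paddle tops near (345,360)bottom..., left paddle
E
```

```text
(np.float64(150.6), np.float64(-69.7))
(np.float64(150.6), np.float64(-159.7))
scene hub [[577.37507258  77.16141895  56.        ]]
knob (np.float64(67.9), np.float64(152.8))
knob (np.float64(69.5), np.float64(157.2))
knob (np.float64(71.4), np.float64(161.5))
ptr tip (np.float64(189.8), np.float64(155.4)) diamond mid (np.float64(176.4), np.float64(154.0)) bar (np.float64(130.0), np.float64(152.8))
knob (np.float64(70.4), np.float64(158.3))
knob (np.float64(72.4), np.float64(162.4))
knob (np.float64(74.8), np.float64(166.3))
ptr tip (np.float64(192.4), np.float64(157.4)) diamond mid (np.float64(178.8), np.float64(156.1)) bar (np.float64(132.3), np.float64(155.7))
```

Request:
drive_tool(deltas=[{"hand": 1,"tx": 0.06,"ty": -0.01,"tz": 0,"wx": 0,"wy": 0,"wz": 0.2},{"hand": 1,"tx": 0.06,"ty": -0.01,"tz": 0,"wx": 0,"wy": 0,"wz": 0.2},{"hand": 1,"tx": 0.03,"ty": -0.005,"tz": 0,"wx": 0,"wy": 0,"wz": 0.1},{"hand": 1,"tx": 0,"ty": 0,"tz": 0,"wx": 0,"wy": 0,"wz": 0},{"hand": 1,"tx": 0,"ty": 0,"tz": 0,"wx": 0,"wy": 0,"wz": 0}])

```text
time: 9.53
tool_pos: [694.9, 139.4, 38.7]
tcp_rot: [-3.141, -0.0, -1.262]
contact_force: [-0.1, -1.3, 0.2]
grip_width: 0.4
```

```bash
python3 look.py 8
```

```text
9.5333 [694.88638151 139.36644823  38.73629855] [-3.14147365e+00 -5.96797033e-05 -1.26249412e+00] [-0.10861749 -1.28690998  0.24991424] [ 0.09  0.86  1.17 -0.    1.11  1.35]
yaw -72.3355848987631 r,az 139.69339792355606 28.7385355435716 tool frame -26.83212811661551 -137.09224020404113
```

View pics/t8c.png

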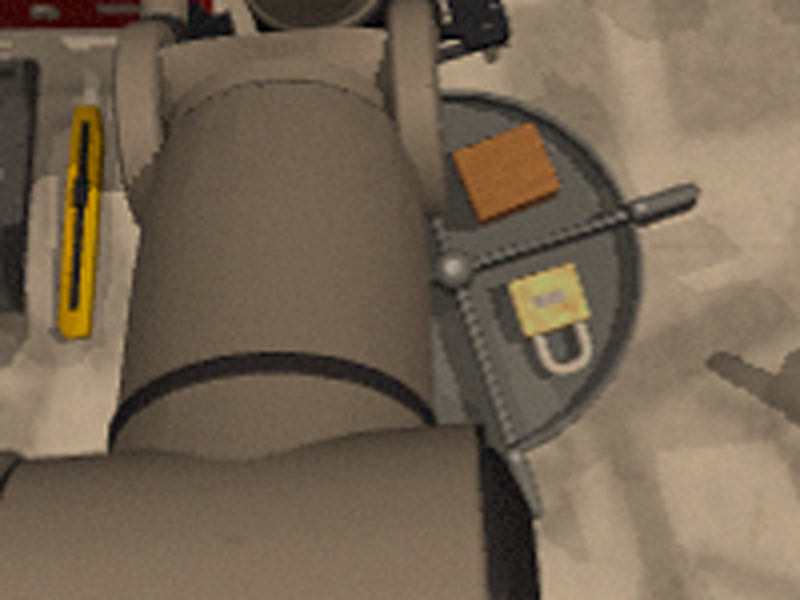

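Request:
drive_tool(deltas=[{"hand": 1,"tx": -0.2,"ty": 0,"tz": 0,"wx": 0,"wy": 0,"wz": 0},{"hand": 1,"tx": -0.4,"ty": 0,"tz": 0,"wx": 0,"wy": 0,"wz": 0},{"hand": 1,"tx": -0.2,"ty": 0,"tz": 0,"wx": 0,"wy": 0,"wz": 0},{"hand": 1,"tx": 0,"ty": 0,"tz": -0.5,"wx": 0,"wy": 0,"wz": 0},{"hand": 1,"tx": 0,"ty": 0,"tz": -0.9,"wx": 0,"wy": 0,"wz": 0},{"hand": 1,"tx": 0,"ty": 0,"tz": -0.9,"wx": 0,"wy": 0,"wz": 0},{"hand": 1,"tx": 0,"ty": 0,"tz": -0.9,"wx": 0,"wy": 0,"wz": 0},{"hand": 1,"tx": 0,"ty": 0,"tz": -0.9,"wx": 0,"wy": 0,"wz": 0},{"hand": 1,"tx": 0,"ty": 0,"tz": -0.7,"wx": 0,"wy": 0,"wz": 0},{"hand": 1,"tx": 0,"ty": 0,"tz": -0.3,"wx": 0,"wy": 0,"wz": 0},{"hand": 1,"tx": 0,"ty": 0,"tz": 0,"wx": 0,"wy": 0,"wz": 0}])

```text
time: 10.5
tool_pos: [686.0, 171.7, 247.6]
tcp_rot: [-3.134, -0.001, -1.261]
contact_force: [0.8, 0.4, -0.4]
grip_width: 0.0
```

Request:
drive_tool(deltas=[{"hand": 1,"tx": -0.6,"ty": 0.44,"tz": 0,"wx": 0,"wy": 0,"wz": 0},{"hand": 1,"tx": -0.6,"ty": 0.44,"tz": 0,"wx": 0,"wy": 0,"wz": 0},{"hand": 1,"tx": -0.6,"ty": 0.44,"tz": 0,"wx": 0,"wy": 0,"wz": 0},{"hand": 1,"tx": -0.6,"ty": 0.44,"tz": 0,"wx": 0,"wy": 0,"wz": 0},{"hand": 1,"tx": -0.6,"ty": 0.44,"tz": 0,"wx": 0,"wy": 0,"wz": 0},{"hand": 1,"tx": -0.6,"ty": 0.44,"tz": 0,"wx": 0,"wy": 0,"wz": 0},{"hand": 1,"tx": -0.6,"ty": 0.44,"tz": 0,"wx": 0,"wy": 0,"wz": 0},{"hand": 1,"tx": -0.6,"ty": 0.44,"tz": 0,"wx": 0,"wy": 0,"wz": 0},{"hand": 1,"tx": -0.6,"ty": 0.44,"tz": 0,"wx": 0,"wy": 0,"wz": 0},{"hand": 1,"tx": -0.6,"ty": 0.44,"tz": 0,"wx": 0,"wy": 0,"wz": 0},{"hand": 1,"tx": -0.6,"ty": 0.44,"tz": 0,"wx": 0,"wy": 0,"wz": 0},{"hand": 1,"tx": -0.6,"ty": 0.44,"tz": 0,"wx": 0,"wy": 0,"wz": 0},{"hand": 1,"tx": -0.6,"ty": 0.44,"tz": 0,"wx": 0,"wy": 0,"wz": 0},{"hand": 1,"tx": -0.6,"ty": 0.44,"tz": 0,"wx": 0,"wy": 0,"wz": 0},{"hand": 1,"tx": -0.6,"ty": 0.44,"tz": 0,"wx": 0,"wy": 0,"wz": 0},{"hand": 1,"tx": -0.6,"ty": 0.44,"tz": 0,"wx": 0,"wy": 0,"wz": 0},{"hand": 1,"tx": -0.4,"ty": 0.3,"tz": 0,"wx": 0,"wy": 0,"wz": 0},{"hand": 1,"tx": 0,"ty": 0,"tz": 0,"wx": 0,"wy": 0,"wz": 0}])

```text
time: 12.0
tool_pos: [279.6, 463.6, 241.2]
tcp_rot: [3.138, -0.0, -1.258]
contact_force: [-0.2, 0.6, 0.5]
grip_width: 0.5
```

```bash
python3 look.py 9; python3 - <<'E'
from plant import *
import cv2
im=capture("scene"); cv2.imwrite("pics/s9.png",im[:,:,::-1])
cv2.imwrite("pics/s9c.png",cv2.resize(im[150:270,200:380,::-1],None,fx=4,fy=4,interpolation=cv2.INTER_CUBIC))
E
```

```text
12.0 [279.56725208 463.61622163 241.19137348] [ 3.13842755e+00 -3.08412563e-04 -1.25769241e+00] [-0.19422959  0.58815984  0.45496887] [0.89 0.37 1.48 0.   1.3  2.14]
yaw -72.06046701692225 r,az 488.83297435056 126.80150193205753 tool frame -462.58271993830954 158.0345026470193
```

View pics/t9c.png

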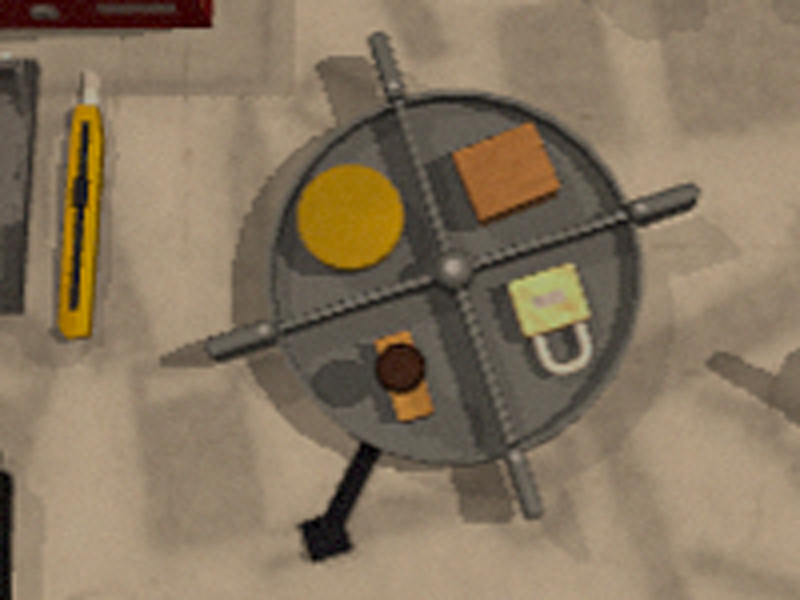

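View pics/s9c.png

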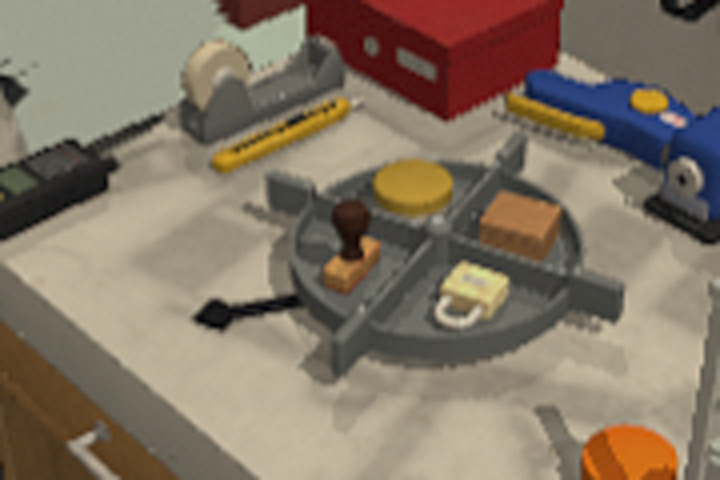

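```bash
python3 - <<'E'
from plant import *
import cv2, numpy as np
from h import *
t=camera_model("top"); c=np.array([572.4,72.2])
azs=lambda P,c=c:np.c_[np.hypot(*(P[:,:2]-c).T),np.degrees(np.arctan2(P[:,1]-c[1],P[:,0]-c[0]))].round(1).tolist()
f=lambda x,y:(200+(x+.5)/4-.5,130+(y+.5)/4-.5)
pd=ray(t,[f(*p) for p in((377,38),(693,191),(533,513),(213,350))],52)
print("paddles",azs(pd),pd.mean(0),pd[[0,2]].mean(0),pd[[1,3]].mean(0))
im=cv2.imread("pics/t9.png").astype(int)
B,G,R=im[...,0],im[...,1],im[...,2]
m=(im.max(2)<75)&(R>B+12);m[:, :285]=0;m[:,320:]=0;m[:205]=0;m[236:]=0
ys,xs=np.nonzero(m);print("knob px",len(xs),xs.mean(),ys.mean(),azs(ray(t,[(xs.mean(),ys.mean())]*3,np.array([74,80,86.]))))
w=(R>B+45)&(R>110);w[:, :290]=0;w[:,312:]=0;w[:210]=0;w[236:]=0
ys,xs=np.nonzero(w|m);pts=np.c_[xs,ys][w[ys,xs]]
r=cv2.minAreaRect(pts.astype(np.float32));print("wood",len(pts),r,azs(ray(t,[r[0]]*3,np.array([38,42,46.]))))
k=im.max(2)<40;k[:,:270]=0;k[:,298:]=0;k[:238]=0;k[275:]=0
ys,xs=np.nonzero(k);W=ray(t,np.c_[xs,ys],7);a=np.array(azs(W))
for lo,hi in((112,130),(130,150),(150,165),(165,200)):
  q=(a[:,0]>=lo)&(a[:,0]<hi);print("ptr",lo,q.sum(),a[q,1].mean())
print("tip r",a[:,0].max())
# tray rim centre: hub
print(ray(t,[f(453,267)],56))
a=cv2.imread('pics/t9.png')[195:275,265:345];cv2.imwrite('pics/t9d.png',cv2.resize(a,None,fx=7,fy=7,interpolation=cv2.INTER_CUBIC))
E
```

```text
paddles [[150.1, 18.7], [150.8, -71.5], [151.8, -161.7], [150.2, 109.4]] [571.41174417  71.97268014  52.        ] [571.4331749   72.39121047  52.        ] [571.39031345  71.55414981  52.        ]
knob px 165 300.3575757575758 221.88484848484848 [[68.9, 156.2], [69.5, 156.6], [70.0, 157.1]]
wood 93 ((300.6423645019531, 223.4555206298828), (21.535457611083984, 9.5447998046875), 72.6459732055664) [[69.0, 155.0], [69.3, 155.3], [69.6, 155.6]]
ptr 112 31 153.69354838709674
ptr 130 36 153.6861111111111
ptr 150 29 153.87241379310345
ptr 165 90 153.8711111111111
tip r 190.2
[[572.41733467  72.34610389  56.        ]]
```

View pics/t9d.png

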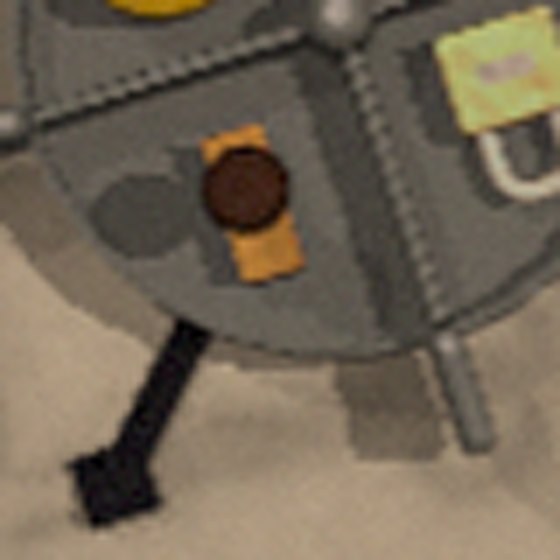

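Request:
drive_tool(deltas=[{"hand": 1,"tx": 0.4,"ty": -0.02,"tz": 0,"wx": 0,"wy": 0,"wz": 0},{"hand": 1,"tx": 0.74,"ty": -0.025,"tz": 0,"wx": 0,"wy": 0,"wz": 0},{"hand": 1,"tx": 0.74,"ty": -0.025,"tz": 0,"wx": 0,"wy": 0,"wz": 0},{"hand": 1,"tx": 0.74,"ty": -0.025,"tz": 0,"wx": 0,"wy": 0,"wz": 0},{"hand": 1,"tx": 0.74,"ty": -0.025,"tz": 0,"wx": 0,"wy": 0,"wz": 0},{"hand": 1,"tx": 0.74,"ty": -0.025,"tz": 0,"wx": 0,"wy": 0,"wz": 0},{"hand": 1,"tx": 0.74,"ty": -0.025,"tz": 0,"wx": 0,"wy": 0,"wz": 0},{"hand": 1,"tx": 0.74,"ty": -0.025,"tz": 0,"wx": 0,"wy": 0,"wz": 0},{"hand": 1,"tx": 0.74,"ty": -0.025,"tz": 0,"wx": 0,"wy": 0,"wz": 0},{"hand": 1,"tx": 0.74,"ty": -0.025,"tz": 0,"wx": 0,"wy": 0,"wz": 0},{"hand": 1,"tx": 0.74,"ty": -0.025,"tz": 0,"wx": 0,"wy": 0,"wz": 0},{"hand": 1,"tx": 0.74,"ty": -0.025,"tz": 0,"wx": 0,"wy": 0,"wz": 0},{"hand": 1,"tx": 0.74,"ty": -0.025,"tz": 0,"wx": 0,"wy": 0,"wz": 0},{"hand": 1,"tx": 0.74,"ty": -0.025,"tz": 0,"wx": 0,"wy": 0,"wz": 0},{"hand": 1,"tx": 0.74,"ty": -0.025,"tz": 0,"wx": 0,"wy": 0,"wz": 0},{"hand": 1,"tx": 0.74,"ty": -0.025,"tz": 0,"wx": 0,"wy": 0,"wz": 0},{"hand": 1,"tx": 0.74,"ty": -0.025,"tz": 0,"wx": 0,"wy": 0,"wz": 0},{"hand": 1,"tx": 0.7,"ty": -0.025,"tz": 0,"wx": 0,"wy": 0,"wz": 0},{"hand": 1,"tx": 0,"ty": 0,"tz": 0,"wx": 0,"wy": 0,"wz": 0},{"hand": 1,"tx": 0,"ty": 0,"tz": 0,"wx": 0,"wy": 0,"wz": 0}])

```text
time: 13.77
tool_pos: [457.8, -27.6, 241.9]
tcp_rot: [3.14, 0.001, -1.267]
contact_force: [-0.4, -0.2, 0.4]
grip_width: 0.2
```

Request:
drive_tool(deltas=[{"hand": 1,"tx": 0,"ty": 0,"tz": 0.6,"wx": 0,"wy": 0,"wz": 0},{"hand": 1,"tx": 0,"ty": 0,"tz": 0.8,"wx": 0,"wy": 0,"wz": 0},{"hand": 1,"tx": 0,"ty": 0,"tz": 0.8,"wx": 0,"wy": 0,"wz": 0},{"hand": 1,"tx": 0,"ty": 0,"tz": 0.8,"wx": 0,"wy": 0,"wz": 0},{"hand": 1,"tx": 0,"ty": 0,"tz": 0.8,"wx": 0,"wy": 0,"wz": 0},{"hand": 1,"tx": 0,"ty": 0,"tz": 0.7,"wx": 0,"wy": 0,"wz": 0},{"hand": 1,"tx": 0,"ty": 0,"tz": 0.4,"wx": 0,"wy": 0,"wz": 0},{"hand": 1,"tx": 0,"ty": 0,"tz": 0.1,"wx": 0,"wy": 0,"wz": 0},{"hand": 1,"tx": 0,"ty": 0,"tz": 0,"wx": 0,"wy": 0,"wz": 0},{"hand": 1,"tx": 0,"ty": 0,"tz": 0,"wx": 0,"wy": 0,"wz": 0}])

```text
time: 14.6
tool_pos: [458.3, -25.5, 43.4]
tcp_rot: [-3.141, -0.0, -1.262]
contact_force: [0.3, -0.5, 0.1]
grip_width: 0.4
```

Request:
drive_tool(deltas=[{"hand": 1,"tx": -0.2,"ty": 0,"tz": 0.1,"wx": 0,"wy": 0,"wz": 0},{"hand": 1,"tx": -0.25,"ty": 0,"tz": 0,"wx": 0,"wy": 0,"wz": 0},{"hand": 1,"tx": -0.2,"ty": 0,"tz": 0,"wx": 0,"wy": 0,"wz": 0},{"hand": 1,"tx": -0.1,"ty": 0,"tz": 0,"wx": 0,"wy": 0,"wz": 0},{"hand": 1,"tx": 0,"ty": 0,"tz": 0,"wx": 0,"wy": 0,"wz": 0},{"hand": 1,"tx": 0,"ty": 0,"tz": 0,"wx": 0,"wy": 0,"wz": 0}])

```text
time: 15.1
tool_pos: [449.0, 3.3, 39.0]
tcp_rot: [-3.141, -0.0, -1.261]
contact_force: [-0.5, 0.5, 0.6]
grip_width: 0.4
```

```bash
python3 look.py 10
```

```text
15.1 [449.0307438    3.27457128  39.02964183] [-3.14091703e+00 -3.15851718e-04 -1.26126652e+00] [-0.51449621  0.47894094  0.55471443] [-0.16  0.5   1.97  0.    0.68  1.1 ]
yaw -72.26524839931821 r,az 141.31768502380498 -150.80825266776444 tool frame 28.070268124839334 138.50179835614765
```

View pics/t10c.png

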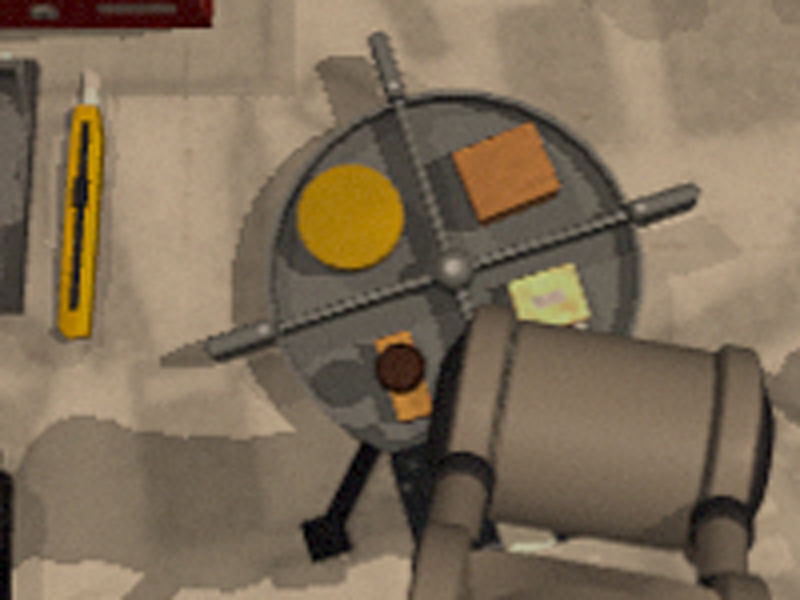

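Request:
drive_tool(deltas=[{"hand": 1,"tx": -0.05,"ty": 0,"tz": 0,"wx": 0,"wy": 0,"wz": 0.1},{"hand": 1,"tx": -0.04,"ty": 0,"tz": 0,"wx": 0,"wy": 0,"wz": 0.1},{"hand": 1,"tx": -0.03,"ty": 0,"tz": 0,"wx": 0,"wy": 0,"wz": 0},{"hand": 1,"tx": -0.02,"ty": 0,"tz": 0,"wx": 0,"wy": 0,"wz": 0},{"hand": 1,"tx": 0,"ty": 0,"tz": 0,"wx": 0,"wy": 0,"wz": 0},{"hand": 1,"tx": 0,"ty": 0,"tz": 0,"wx": 0,"wy": 0,"wz": 0}])

```text
time: 15.65
tool_pos: [447.2, 8.2, 38.7]
tcp_rot: [3.142, 0.0, -1.28]
contact_force: [0.4, 0.1, -0.1]
grip_width: 0.6
```

```bash
python3 look.py 11; cat > meas.py <<'E'
from plant import *
import cv2, numpy as np,sys
from h import *
t=camera_model("top"); c=np.array([572.0,72.1])
azs=lambda P,c=c:np.c_[np.hypot(*(P[:,:2]-c).T),np.degrees(np.arctan2(P[:,1]-c[1],P[:,0]-c[0]))].round(1).tolist()
im=cv2.imread(f"pics/t{sys.argv[1]}.png").astype(int)
B,G,R=im[...,0],im[...,1],im[...,2]
m=(im.max(2)<75)&(R>B+12);m[:, :285]=0;m[:,312:]=0;m[:205]=0;m[236:]=0
ys,xs=np.nonzero(m);print("knob px",len(xs),xs.mean(),ys.mean(),azs(ray(t,[(xs.mean(),ys.mean())]*2,np.array([76,82.]))))
w=(R>B+45)&(R>110);w[:, :290]=0;w[:,312:]=0;w[:210]=0;w[236:]=0
ys,xs=np.nonzero(w)
r=cv2.minAreaRect(np.c_[xs,ys].astype(np.float32));print("wood",len(xs),r,azs(ray(t,[r[0]]*2,np.array([38,45.]))))
k=im.max(2)<40;k[:,:270]=0;k[:,297:]=0;k[:242]=0;k[275:]=0
ys,xs=np.nonzero(k);W=ray(t,np.c_[xs,ys],7);a=np.array(azs(W));print("ptr",a[:,1].mean(),np.median(a[:,1]))
E
python3 meas.py 9; python3 meas.py 11
```

```text
15.65 [447.20556848   8.22668559  38.67802055] [ 3.14157939e+00  1.52859526e-04 -1.27981442e+00] [ 0.36061655  0.08614746 -0.13794644] [-0.15  0.49  1.97  0.    0.67  1.13]
yaw -73.32796469955129 r,az 140.59242739353007 -152.93334502736988 tool frame 25.366639350993974 138.2850832463199
knob px 149 298.751677852349 222.11409395973155 [[70.9, 153.6], [71.3, 154.1]]
wood 93 ((300.6423645019531, 223.4555206298828), (21.535457611083984, 9.5447998046875), 72.6459732055664) [[68.7, 154.8], [69.2, 155.3]]
ptr 153.73387978142077 153.8
knob px 152 299.6644736842105 222.03947368421052 [[69.8, 155.0], [70.3, 155.5]]
wood 82 ((299.5730285644531, 223.483154296875), (21.58651351928711, 9.444099426269531), 77.00537872314453) [[69.9, 152.9], [70.4, 153.5]]
ptr 154.01897435897436 153.9
```

View pics/t11c.png

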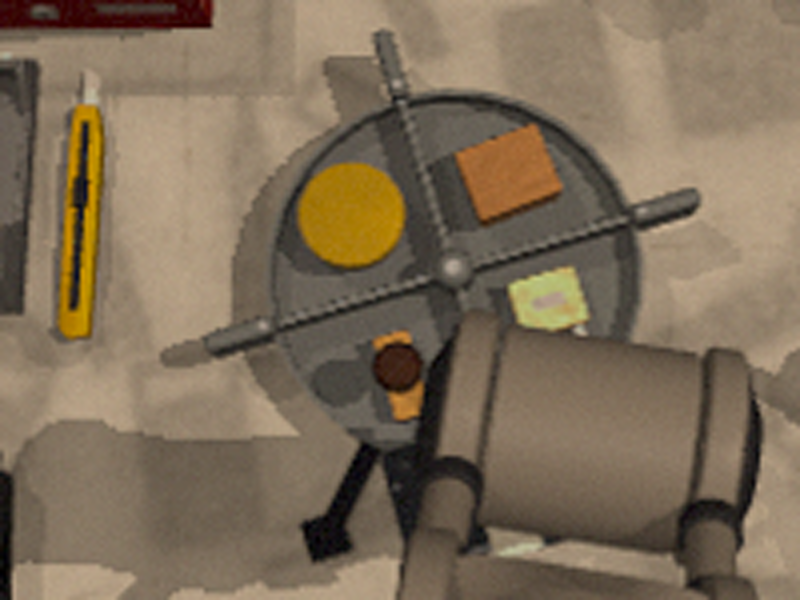

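Request:
drive_tool(deltas=[{"hand": 1,"tx": 0.2,"ty": 0,"tz": 0,"wx": 0,"wy": 0,"wz": 0},{"hand": 1,"tx": 0.4,"ty": 0,"tz": 0,"wx": 0,"wy": 0,"wz": 0},{"hand": 1,"tx": 0.2,"ty": 0,"tz": 0,"wx": 0,"wy": 0,"wz": 0},{"hand": 1,"tx": 0,"ty": 0,"tz": -0.5,"wx": 0,"wy": 0,"wz": 0},{"hand": 1,"tx": 0,"ty": 0,"tz": -0.9,"wx": 0,"wy": 0,"wz": 0},{"hand": 1,"tx": 0,"ty": 0,"tz": -0.9,"wx": 0,"wy": 0,"wz": 0},{"hand": 1,"tx": 0,"ty": 0,"tz": -0.9,"wx": 0,"wy": 0,"wz": 0},{"hand": 1,"tx": 0,"ty": 0,"tz": -0.9,"wx": 0,"wy": 0,"wz": 0},{"hand": 1,"tx": 0,"ty": 0,"tz": -0.7,"wx": 0,"wy": 0,"wz": 0},{"hand": 1,"tx": 0,"ty": 0,"tz": -0.3,"wx": 0,"wy": 0,"wz": 0},{"hand": 1,"tx": 0,"ty": 0,"tz": 0,"wx": 0,"wy": 0,"wz": 0}])

```text
time: 16.62
tool_pos: [458.0, -23.2, 245.9]
tcp_rot: [-3.136, -0.003, -1.28]
contact_force: [0.1, -0.1, -0.5]
grip_width: 0.5
```

Request:
drive_tool(deltas=[{"hand": 1,"tx": -0.4,"ty": 0.02,"tz": 0,"wx": 0,"wy": 0,"wz": 0},{"hand": 1,"tx": -0.74,"ty": 0.025,"tz": 0,"wx": 0,"wy": 0,"wz": 0},{"hand": 1,"tx": -0.74,"ty": 0.025,"tz": 0,"wx": 0,"wy": 0,"wz": 0},{"hand": 1,"tx": -0.74,"ty": 0.025,"tz": 0,"wx": 0,"wy": 0,"wz": 0},{"hand": 1,"tx": -0.74,"ty": 0.025,"tz": 0,"wx": 0,"wy": 0,"wz": 0},{"hand": 1,"tx": -0.74,"ty": 0.025,"tz": 0,"wx": 0,"wy": 0,"wz": 0},{"hand": 1,"tx": -0.74,"ty": 0.025,"tz": 0,"wx": 0,"wy": 0,"wz": 0},{"hand": 1,"tx": -0.74,"ty": 0.025,"tz": 0,"wx": 0,"wy": 0,"wz": 0},{"hand": 1,"tx": -0.74,"ty": 0.025,"tz": 0,"wx": 0,"wy": 0,"wz": 0},{"hand": 1,"tx": -0.74,"ty": 0.025,"tz": 0,"wx": 0,"wy": 0,"wz": 0},{"hand": 1,"tx": -0.74,"ty": 0.025,"tz": 0,"wx": 0,"wy": 0,"wz": 0},{"hand": 1,"tx": -0.74,"ty": 0.025,"tz": 0,"wx": 0,"wy": 0,"wz": 0},{"hand": 1,"tx": -0.74,"ty": 0.025,"tz": 0,"wx": 0,"wy": 0,"wz": 0},{"hand": 1,"tx": -0.74,"ty": 0.025,"tz": 0,"wx": 0,"wy": 0,"wz": 0},{"hand": 1,"tx": -0.74,"ty": 0.025,"tz": 0,"wx": 0,"wy": 0,"wz": 0},{"hand": 1,"tx": -0.74,"ty": 0.025,"tz": 0,"wx": 0,"wy": 0,"wz": 0},{"hand": 1,"tx": -0.7,"ty": 0.025,"tz": 0,"wx": 0,"wy": 0,"wz": 0},{"hand": 1,"tx": -0.4,"ty": 0,"tz": 0,"wx": 0,"wy": 0,"wz": 0},{"hand": 1,"tx": 0,"ty": 0,"tz": 0,"wx": 0,"wy": 0,"wz": 0}])

```text
time: 18.2
tool_pos: [294.5, 457.4, 240.6]
tcp_rot: [3.139, -0.001, -1.277]
contact_force: [-1.0, -0.8, 0.0]
grip_width: 0.6
```

```bash
python3 look.py 12; python3 - <<'E'
from plant import *
import cv2
im=capture("scene"); cv2.imwrite("pics/s12.png",im[:,:,::-1])
cv2.imwrite("pics/s12c.png",cv2.resize(im[150:270,200:380,::-1],None,fx=4,fy=4,interpolation=cv2.INTER_CUBIC))
a=cv2.imread('pics/t12.png')[195:275,265:345];cv2.imwrite('pics/t12d.png',cv2.resize(a,None,fx=7,fy=7,interpolation=cv2.INTER_CUBIC))
E
python3 meas.py 12
```

```text
18.2 [294.45407991 457.44451269 240.56752288] [ 3.13915593e+00 -5.01745811e-04 -1.27728545e+00] [-0.99465382 -0.76815502  0.04659355] [0.86 0.38 1.47 0.   1.3  2.13]
yaw -73.18306560858049 r,az 475.0444916574961 125.80966639802821 tool frame -449.1830060882477 154.60238062738276
knob px 152 298.5986842105263 221.53947368421052 [[69.8, 152.8], [70.3, 153.3]]
wood 94 ((300.0094299316406, 223.28302001953125), (21.428245544433594, 9.477877616882324), 74.05460357666016) [[69.0, 153.5], [69.5, 154.1]]
ptr 153.7554945054945 153.8
```

View pics/t12d.png

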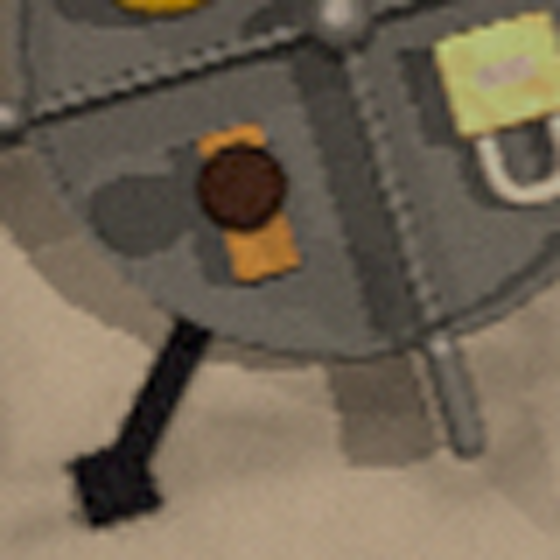

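View pics/t12.png

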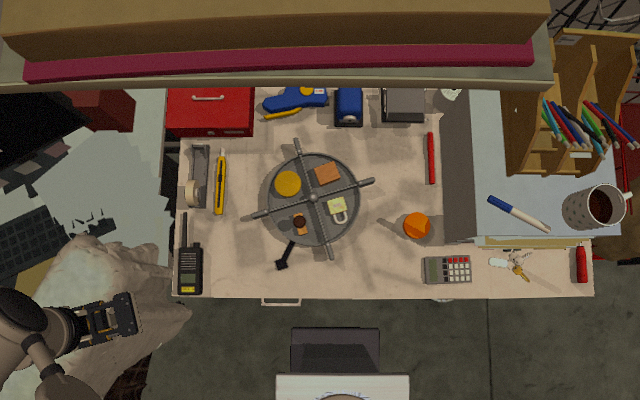

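View pics/s12c.png

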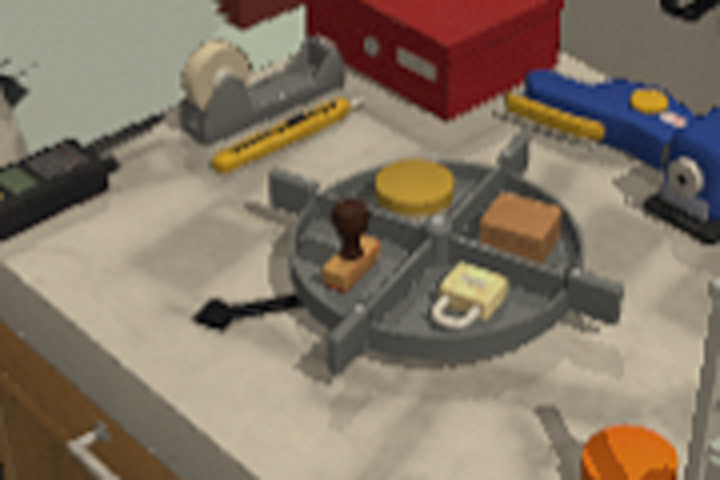

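The last top view shows the stamp (knob at about (299,221), block centre at (300,223)) on the line from the hub (313,196) to the pointer (282,264). The block's direction is 153.5–154.1° and the pointer's is 153.75°. The arm is well clear, so I'm handing in.

```bash
python3 -c "
from plant import *
print(close_job())"
```

```text
the job is handed in; nothing more can be done
None
```

The carousel is turned so that the date stamp stands in line with the foot's pointer, and the job was handed in at about 18 s of the 58 s allowed.

**What I did:** I pushed one paddle with the closed fingertips through about 145° clockwise as seen from above, in slow arcs. After backing off and measuring, a second light push of about 1.4° on the paddle nearest the robot corrected what was left. I then lifted the arm well clear.

**Last checks:**

| Check | Result |
|---|---|
| Stamp block direction from the axis | 153.5–154.1° |
| Pointer direction | 153.75° |
| Knob direction | 152.8–153.3° |
| Forces read between moves | about 1.5 N or less |

- **Knob reading:** it is less reliable because its colour mask also picked up some shadow.
- **Scene camera:** it came out about 5 mm off at the hub compared with the top camera. I relied on the top camera for the angles and used the scene view only to see that nothing had tipped.
- **Other things:** in the last pictures the stamp, carton, tin and padlock all sit upright in their compartments. The things lying round the carousel, including the orange look-alike, look unmoved.

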